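# Put the chassis hole cutters back in order of size

## Task

Put the four chassis hole cutters back on the cutter board, one in the middle of each cork pad, standing upright with the bolt head up and in order of size, the largest at the end nearer the bench vise and the smallest at the other end.

Things in the scene. Friction and masses are not known exactly. Their poses are not given: they have to be found in the camera images.
- cutter_q_mid (a point): Chassis hole cutter, the smallest of four: an upright round steel tool, a dark cylindrical die 24 mm in diameter and 30 mm high, on it a bright punch disc 16 mm across and 6 mm high, and on top a bolt head 12 mm across and 8 mm high; 44 mm high in all. Loose, standing on the bench, bolt head up. The point is its centre, 22 mm above its underside, on its axis; z is its axis, up.
- cutter_s_mid (a point): Chassis hole cutter, the second smallest of four: an upright round steel tool, a dark cylindrical die 34 mm in diameter and 32 mm high, on it a bright punch disc 26 mm across and 6 mm high, and on top a bolt head 12 mm across and 8 mm high; 46 mm high in all. Loose, standing on the bench, bolt head up. The point is its centre, 23 mm above its underside, on its axis; z is its axis, up.
- cutter_p_mid (a point): Chassis hole cutter, the second largest of four: an upright round steel tool, a dark cylindrical die 44 mm in diameter and 34 mm high, on it a bright punch disc 36 mm across and 6 mm high, and on top a bolt head 12 mm across and 8 mm high; 48 mm high in all. Loose, standing on the bench, bolt head up. The point is its centre, 24 mm above its underside, on its axis; z is its axis, up.
- cutter_r_mid (a point): Chassis hole cutter, the largest of four: an upright round steel tool, a dark cylindrical die 54 mm in diameter and 36 mm high, on it a bright punch disc 46 mm across and 6 mm high, and on top a bolt head 12 mm across and 8 mm high; 50 mm high in all. Loose, standing on the bench, bolt head up. The point is its centre, 25 mm above its underside, on its axis; z is its axis, up.
- padA_top (a point): One of the four like cork pads on the cutter board: a disc 60 mm in diameter, 2 mm proud of the board, fixed. The point is the centre of its top face, 14 mm above the bench; x and y are those of the board. Which pad lies where in the row changes from start to start.
- padB_top (a point): One of the four like cork pads on the cutter board: a disc 60 mm in diameter, 2 mm proud of the board, fixed. The point is the centre of its top face, 14 mm above the bench; x and y are those of the board. Which pad lies where in the row changes from start to start.
- padC_top (a point): One of the four like cork pads on the cutter board: a disc 60 mm in diameter, 2 mm proud of the board, fixed. The point is the centre of its top face, 14 mm above the bench; x and y are those of the board. Which pad lies where in the row changes from start to start.
- padD_top (a point): One of the four like cork pads on the cutter board: a disc 60 mm in diameter, 2 mm proud of the board, fixed. The point is the centre of its top face, 14 mm above the bench; x and y are those of the board. Which pad lies where in the row changes from start to start.
- rack: The cutter board: a flat wooden board, 304 mm long (its y), 86 mm wide (its x), 12 mm thick, fixed on the bench, with the four cork pads in one row along its length, 72 mm apart. Origin: centre of its underside; y along the row, z up. Its y stays within 15 degrees of the world's y.
- vise_anvil (a point): The bench vise: dark green cast iron, jaws 100 mm wide, about 290 mm long and 150 mm high (190 mm with the tuning gang it grips), fixed at the far left or the far right of the bench. The point is the near end of its anvil, the part that points at the robot's side, 125 mm above the bench; the jaws stand 130 mm behind it.
Things that resemble listed ones, but are neither listed nor needed, are in the scene too. Leave any purple look-alike of the part that bears cutter_r_mid alone. What is shaped like the part that bears cutter_p_mid but red is not meant.

How it is judged:
At the end, for the whole second after the job is handed in: All four cutters stand upright (within 0.12 rad) and at rest on the cork pads, each centred on its pad within 12 mm along and across the board, at its standing height within 4 mm, in order of diameter along the board with the largest at the end nearer the vise (z of cutter_q_mid in the frame of rack between 0.032 and 0.04 m and angle between each of cutter_q_mid, cutter_s_mid, cutter_p_mid, cutter_r_mid's own z axis and vertical below 0.12 rad and linear speed of each of cutter_q, cutter_s, cutter_p, cutter_r below 0.02 m/s and z of cutter_s_mid in the frame of rack between 0.033 and 0.041 m and z of cutter_p_mid in the frame of rack between 0.034 and 0.042 m and z of cutter_r_mid in the frame of rack between 0.035 and 0.043 m and ((world y of vise_anvil above 0 m and x of cutter_q_mid in the frame of rack between -0.012 and 0.012 m and y of cutter_q_mid in the frame of rack between -0.12 and -0.096 m and x of cutter_s_mid in the frame of rack between -0.012 and 0.012 m and y of cutter_s_mid in the frame of rack between -0.048 and -0.024 m and x of cutter_p_mid in the frame of rack between -0.012 and 0.012 m and y of cutter_p_mid in the frame of rack between 0.024 and 0.048 m and x of cutter_r_mid in the frame of rack between -0.012 and 0.012 m and y of cutter_r_mid in the frame of rack between 0.096 and 0.12 m) or (world y of vise_anvil below 0 m and x of cutter_q_mid in the frame of rack between -0.012 and 0.012 m and y of cutter_q_mid in the frame of rack between 0.096 and 0.12 m and x of cutter_s_mid in the frame of rack between -0.012 and 0.012 m and y of cutter_s_mid in the frame of rack between 0.024 and 0.048 m and x of cutter_p_mid in the frame of rack between -0.012 and 0.012 m and y of cutter_p_mid in the frame of rack between -0.048 and -0.024 m and x of cutter_r_mid in the frame of rack between -0.012 and 0.012 m and y of cutter_r_mid in the frame of rack between -0.12 and -0.096 m))); the robot touches nothing.
It also fails if it takes over 99 s, if anything falls off the work surface, if the arm or the gripper's body presses on something with over 40 N, if the wrist force passes 120 N, or if a joint passes its speed limit or range.

## Robot

A 7-joint arm with a two-finger parallel gripper is mounted at the origin on the work surface. World frame = base frame: x ahead of the robot, y to its left, z up, the work surface at z = 0. Lengths are in m, angles in rad, forces in N, time in s.
With the tool pointing down it reaches from about 0.4 to 0.85 m from the base axis. Payload 10.4 kg.
Tool frame: the origin (TCP) lies midway between the tips of the shut fingers; the grasp point (between the pads) lies 19 mm behind it (arm.hold_point_z is the distance from the TCP to the grasp point, in m); z points along the fingers, y is the direction in which the jaws open and shut (so a half turn about z gives the same grasp; the last joint's range is limited). The gripper opens to 85 mm and grips with 20 to 120 N. Pads are 22 mm wide; open, the fingers measure 114 mm over their backs; the gripper's body (76 mm by 85 mm) begins 54 mm behind the grasp point. The pads swing forward as they close: fully open they stand 13 mm farther back than shut.
Start: joints at [-1.242, 0.332, -0.065, 1.46, 0.022, 1.35, -0.088], TCP at [0.215, 0.587, 0.231] pointing down, gripper open.
Joint ranges: [-2.6, 2.6], [-0.5, 2.12], [-1.47, 1.34], [0.16, 2.42], [-1.27, 4.41], [0.06, 2.06], [-2.6, 2.6]. Speed limits (rad/s): [2.22, 2.22, 2.79, 2.79, 3.14, 3.14, 3.14].

## Interface

Orientations are given as a unit quaternion [w, x, y, z].
In Python, from station import arm gives the robot as it stands.
- The arm moves only by the tool send_rows, never from a script. Its argument "deltas" is a list of rows, each an object of numbers: "x", "y", "z": the shift along the tool's x, y, z in cm; "ax", "ay", "az": the turn, a rotation vector about the tool's x, y, z in degrees; "gripper": the gripper command: -1 is shut, 1 is fully open, values between are in proportion. In form: [{"x": .., "y": .., "z": .., "ax": .., "ay": .., "az": .., "gripper": ..}, ...]. A call has exactly 10 rows; each row shifts and turns the commanded pose from where the row before left it, along the tool's axes as they then stand; what a row does not reach is not made up. A row lasts 1/8 s, in which the tool goes at most 62.5 mm and 10.7 degrees, less where a joint would pass 70% of its speed; a pose out of reach is approached as far as the arm can. A call with a gripper value outside its range is refused whole. The fingers move at their own pace and stop on an object; "grip_force" is the grip in N (left out, the last holds). Time passes only in rows, so rows that do not move let the fingers close, or fill a call up. It gives the time, the measured TCP pose, the force and the opening at its end, in the units of the state.
- arm.sense(): the state, without advancing time (a new reading comes with each control period).
- arm.read_camera(name): name is "scene" or "top" or "wrist"; returns the picture (420x560x3 uint8, red, green, blue); there is no depth.
- arm.camera_model(name): a dict with "mtx" (3x3 intrinsics, pixels), "rvec" (rotation vector, rad) and "tvec" (3), from world to camera coordinates, as OpenCV has them. Camera axes: x right, y down, z forward; pixel columns grow to the right and rows downward; lengths in m; the calibration is good to about 2 mm. The wrist camera is an equidistant fisheye: a pixel r from the principal point sees the ray r / f radians off the axis. A picture is of the moment at which its call begins: read the wrist's pose just before it. camera_model takes no time and is no camera call; for the wrist camera it gives the pose at the moment of the call.
- arm.finish_job(): hands the job in, once; it reports no verdict.
Trained networks look in the newest picture that a camera, given by its name, has taken for a name from the list of things; names that differ only in an ending like _2 or _b are one class to them, and where a whole thing is asked for, a point or a joint stands for the part that bears it (a point fixed in the world has none). Each returns a list of dicts, best first, with "conf" (0 to 1); they miss things now and then, are a little off and sometimes report something else, mostly with a low value. They report only what shows in the picture. A call takes as long as a camera call. They do not tell look-alikes from the thing itself.
- arm.trace(query, camera): "region" (420x560 bool, what is visible of it) and "point" ([column, row] in pixels, amid what is visible of it).
The state is a dict: "time_s": time; "qpos": joint angles; "qvel": joint speeds; "joint_efforts": joint torques, N m; "eef_pos": TCP position; "ee_rot": TCP orientation; "force": force on the tool from outside, world axes, zero at the start; "torque": the same for the moment, N m; "gripper_width": opening from 0.0 (shut) to 1.0 (fully open).
Only numpy, scipy, OpenCV 4.12 (cv2) and the standard library are available. Lean on these libraries where they do the work, as an engineer would, in place of code of your own. Each camera call takes 0.05 s, during which the arm holds its last target. There are 200 camera calls.

## Working session

There is one attempt and no reset: what is moved stays moved. The work goes in short steps, Python scripts to look and compute and a tool call to move; the robot and the scene stay as the last step left them, time stands still between calls to the robot, and variables do not carry over. Pictures are saved under pics/ and viewed, about 12 in all and at most 16, crops included, and the job is handed in when it is done.

Besides the shell and the picture viewer there is one more tool, called after ">>>" as name(argument=value, ...), one argument or row to a line, values as JSON. send_rows: Moves the arm, as the interface text tells. Its arguments: {"type":"object","properties":{"deltas":{"type":"array","items":{"type":"object","properties":{"x":{"type":"number"},"y":{"type":"number"},"z":{"type":"number"},"ax":{"type":"number"},"ay":{"type":"number"},"az":{"type":"number"},"gripper":{"type":"number"}}}},"grip_force":{"type":"number"}},"required":["deltas"]}

```bash
mkdir -p pics; ls; python3 - <<'E'
from station import arm
import cv2,numpy as np
s=arm.sense();print(s['time_s'],s['eef_pos'],s['ee_rot'],s['gripper_width'],arm.hold_point_z)
for n in ['scene','top']:
    im=arm.read_camera(n);cv2.imwrite(f'pics/{n}0.png',im[:,:,::-1]);m=arm.camera_model(n);print(n,m)
E
```

```text
pics
0.0 [0.21523774 0.5863782  0.23051452] [-1.13665516e-04  1.75012796e-01  9.84565911e-01 -6.89108171e-04] 0.9996855315647691 0.0187
scene {'mtx': array([[429.53217887,   0.        , 272.33956661],
       [  0.        , 429.53217887, 203.20334291],
       [  0.        ,   0.        ,   1.        ]]), 'rvec': array([ 2.36137533,  1.09558526, -0.30967184]), 'tvec': array([-0.31541354, -0.29307871,  1.31438337])}
top {'mtx': array([[468.4539846 ,   0.        , 279.97744878],
       [  0.        , 468.4539846 , 213.982308  ],
       [  0.        ,   0.        ,   1.        ]]), 'rvec': array([ 2.14179505, -2.1840776 ,  0.09471959]), 'tvec': array([-0.00300046,  0.52659385,  1.27711364])}
```

View pics/top0.png

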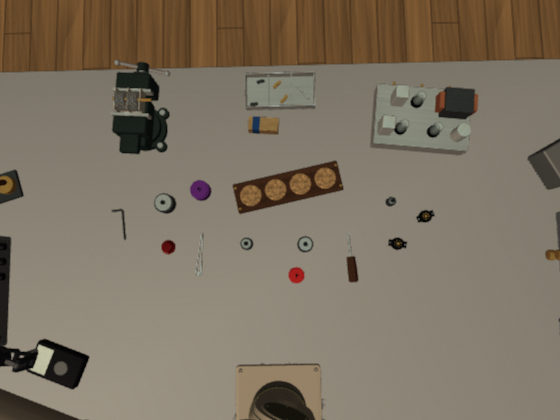

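View pics/scene0.png

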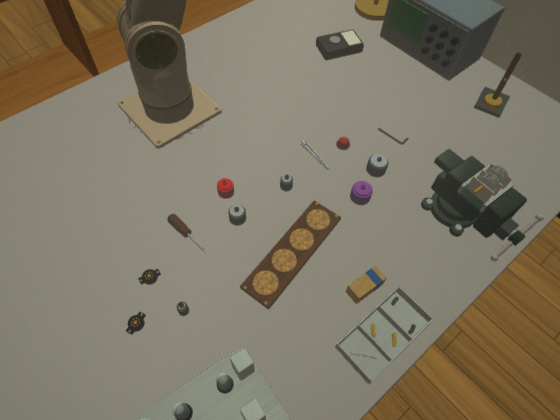

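Top view: the vise is at the left (+y). The cutters are r (164,202), p (305,243), s (246,243) and q (391,201). The look-alikes are purple (200,190) and red (296,275). The pads are at (251,195), (276,189), (300,184) and (325,178).

```bash
cat > h.py <<'E'
from station import arm
import cv2,numpy as np
from scipy.optimize import least_squares
D=dict(q=(.012,.030,.008,.044),s=(.017,.032,.013,.046),p=(.022,.034,.018,.048),r=(.027,.036,.023,.050))
def proj(P,n):
    m=arm.camera_model(n);return cv2.projectPoints(np.float64(P),m['rvec'],m['tvec'],m['mtx'],None)[0][:,0]
t=np.linspace(0,2*np.pi,40,endpoint=False);C=np.c_[np.cos(t),np.sin(t)]
def outline(c,xy,z0):
    a,h,b,H=D[c] if c in D else (.030,0,.030,0)
    return np.vstack([np.c_[C*r+xy,np.full(40,z)] for r,z in [(a,z0),(a,z0+h),(b,z0+h+(.006 if h else 0)),(.006 if h else .03,z0+H)]])
def sil(c,xy,z0,n):
    p=cv2.convexHull(np.float32(proj(outline(c,xy,z0),n)));M=cv2.moments(p);return np.array([M['m10'],M['m01']])/M['m00'],M['m00']
def locate(c,region,n,z0,guess):
    r,cc=np.nonzero(region);g=np.array([cc.mean(),r.mean()])
    s=least_squares(lambda v:sil(c,v,z0,n)[0]-g,guess,diff_step=1e-3).x
    return s,len(r)/sil(c,s,z0,n)[1]
def ray(px,n,z):
    m=arm.camera_model(n);R=cv2.Rodrigues(m['rvec'])[0];d=R.T@np.r_[cv2.undistortPoints(np.float64([[px]]),m['mtx'],None)[0,0],1];o=-R.T@m['tvec']
    return (o+d*(z-o[2])/d[2])[:2]
E
python3 - <<'E'
from h import *
exp=dict(r=(164,202),p=(305,243),s=(246,243),q=(391,201))
G={c:ray(e,'top',.03) for c,e in exp.items()}
for n in ['top','scene']:
    arm.read_camera(n)
    for c in 'rpsq':
        for d in arm.trace(f'cutter_{c}_mid',n):
            try:
                x,a=locate(c,d['region'],n,0,G[c]);print(n,c,round(d['conf'],2),d['point'],x.round(4),'area ratio',round(a,2))
            except Exception as e: print(n,c,d['conf'],e)
    for d in arm.trace('padA_top',n)+arm.trace('rack',n):
        print(n,'pad/rack',round(d['conf'],2),d['point'],d['region'].sum(),ray(np.array(np.nonzero(d['region'])[::-1]).mean(1),n,.014).round(4))
    for d in arm.trace('vise_anvil',n): print('vise',d['point'],ray(d['point'],n,.1))
E
```

```text
top r 0.85 [162.0, 203.6] [0.5663 0.3133] area ratio 0.92
top r 0.6 [200.8, 189.4] [0.6003 0.2115] area ratio 1.03
top p 0.68 [296.5, 274.1] [ 0.359  -0.0518] area ratio 1.04
top p 0.5 [303.6, 241.7] [ 0.4439 -0.0798] area ratio 0.89
top s 0.52 [245.9, 240.9] [0.4495 0.0834] area ratio 0.88
top pad/rack 0.89 [323.7, 178.0] 301 [ 0.6284 -0.1395]
top pad/rack 0.77 [289.6, 187.7] 2078 [ 0.6051 -0.0339]
vise [137.9, 111.1] [0.80564906 0.36374576]
vise [291.2, 186.3] [ 0.59182695 -0.0452342 ]
scene r 0.87 [362.0, 194.4] [0.6003 0.2088] area ratio 0.94
scene r 0.69 [377.7, 165.8] [0.5681 0.3069] area ratio 1.06
scene p 0.71 [224.2, 187.5] [ 0.3586 -0.055 ] area ratio 0.92
scene s 0.68 [286.4, 183.5] [0.4511 0.0791] area ratio 0.85
scene q 0.47 [182.0, 307.7] [ 0.5589 -0.3246] area ratio 1.0
scene pad/rack 0.78 [264.3, 280.8] 524 [ 0.6308 -0.1434]
scene pad/rack 0.79 [290.6, 252.5] 2197 [ 0.6178 -0.0572]
scene pad/rack 0.62 [286.4, 182.1] 183 [0.4497 0.0797]
vise [477.4, 198.2] [0.82016143 0.35710873]
```

```bash
python3 - <<'E'
from h import *
res={}
for n in ['top','scene']:
    im=arm.read_camera(n);hsv=cv2.cvtColor(im,cv2.COLOR_RGB2HSV)
    g=proj([[.57,.065,.014],[.59,-.005,.014],[.61,-.075,.014],[.6296,-.1415,.014]],n)
    P=[]
    for e in g:
        # cork = bright orange near the guess
        m=cv2.inRange(hsv,(5,60,110),(25,255,255));m=cv2.morphologyEx(m,cv2.MORPH_CLOSE,np.ones((3,3)))
        k,l,st,ce=cv2.connectedComponentsWithStats(m)
        i=1+np.argmin(np.hypot(*(ce[1:]-e).T)+1e3*(st[1:,4]<100));x,a=locate('pad',l==i,n,.014,ray(e,n,.014));P.append(x);print(n,ce[i].round(1),x.round(4),round(a,2))
    res[n]=np.array(P)
A=(res['top']+res['scene'])/2;print(A.round(4),np.diff(A,axis=0),np.linalg.norm(np.diff(A,axis=0),axis=1))
# q, p by shape: dark/gray hull near expected
T=arm.read_camera('top');arm.trace('cutter_q_mid','top')
for n in ['top','scene']:
    im=arm.read_camera(n)
    out=[]
    for c,xy in dict(r=(.567,.310),p=(.444,-.080),s=(.450,.081),q=(.559,-.325)).items():
        u=proj([[*xy,.03]],n)[0].astype(int);w=im[u[1]-18:u[1]+19,u[0]-18:u[0]+19,::-1].copy();w=cv2.resize(w,None,fx=8,fy=8,interpolation=0)
        h=cv2.convexHull(np.float32((proj(outline(c,np.array(xy),0),n)-u+18.5)*8)).astype(int);cv2.polylines(w,[h],1,(0,255,0),1);out.append(w[:, :][40:-40,40:-40])
    res[n]=np.hstack(out)
o=np.vstack([res['top'],res['scene']]);print(o.shape);cv2.imwrite('pics/fit.png',cv2.resize(o,(800,int(o.shape[0]*800/o.shape[1]))))
E
```

```text
top [250.2 195.2] [0.5829 0.07  ] 0.94
top [275.1 189.3] [ 0.5981 -0.0006] 0.95
top [299.8 183.5] [ 0.6131 -0.0708] 0.95
top [324.7 177.7] [ 0.6284 -0.1415] 0.97
scene [317.8 219. ] [0.585  0.0678] 1.03
scene [301.4 238.9] [ 0.6001 -0.0025] 1.01
scene [283.8 259.9] [ 0.6148 -0.0729] 1.02
scene [265.2 282.3] [ 0.6299 -0.1433] 1.02
[[ 0.584   0.0689]
 [ 0.5991 -0.0015]
 [ 0.6139 -0.0719]
 [ 0.6292 -0.1424]] [[ 0.01509388 -0.07044592]
 [ 0.01487295 -0.0703201 ]
 [ 0.01523167 -0.0705518 ]] [0.0720448  0.07187573 0.07217728]
(432, 864, 3)
```

View pics/fit.png

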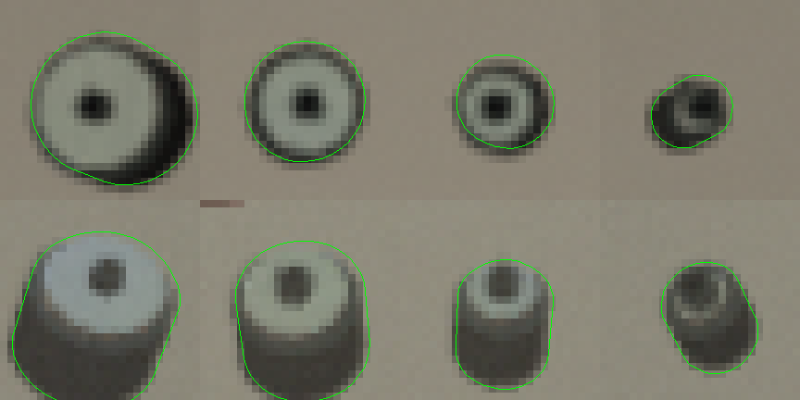

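>>> send_rows(
  deltas=[
    {"az": 9.6, "gripper": 1},
    {"az": 9.6, "gripper": 1},
    {"az": 9.6, "gripper": 1},
    {"az": 9.6, "gripper": 1},
    {"az": 9.6, "gripper": 1},
    {"az": 9.7, "gripper": 1},
    {"x": -4.3, "y": 3.6, "gripper": 1},
    {"x": -4.3, "y": 3.6, "gripper": 1},
    {"x": -4.3, "y": 3.6, "gripper": 1},
    {"x": -4.3, "y": 3.6, "gripper": 1},
  ],
  grip_force=40,
)

```text
$.deltas[0]: bad value
```

```bash
cat > w.py <<'E'
import sys
from h import *
from scipy.spatial.transform import Rotation as Ro
T=dict(r=(.567,.310),p=(.444,-.080),s=(.450,.081),q=(.558,-.325),A=(.584,.0689),B=(.5991,-.0015),C=(.6139,-.0719),D=(.6292,-.1424))
s=arm.sense();w,x,y,z=s['ee_rot'];R=Ro.from_quat([x,y,z,w]).as_matrix()
print('t',round(s['time_s'],2),'pos',s['eef_pos'].round(4),'jaw deg',np.degrees(np.arctan2(R[1,1],R[0,1])).round(2),'tilt',np.degrees(np.arccos(-R[2,2])).round(2),'F',s['force'].round(1),'w',round(s['gripper_width'],3),'q7',s['qpos'].round(2)[6])
for k in sys.argv[1:]:
    d=R.T@(np.r_[T[k],0]-s['eef_pos']);print(k,'tool cm',(d*100).round(2))
E
python3 w.py r
```

```text
t 1.2 pos [0.2154 0.5867 0.2313] jaw deg 69.84 tilt 0.0 F [0.3 0.6 0.6] w 0.997 q7 -0.09
r tool cm [-42.55 -13.86  23.13]
```

>>> send_rows(
  deltas=[
    {"x": 0, "y": 0, "z": 0, "ax": 0, "ay": 0, "az": 9.6, "gripper": 1},
    {"x": 0, "y": 0, "z": 0, "ax": 0, "ay": 0, "az": 9.6, "gripper": 1},
    {"x": 0, "y": 0, "z": 0, "ax": 0, "ay": 0, "az": 9.6, "gripper": 1},
    {"x": 0, "y": 0, "z": 0, "ax": 0, "ay": 0, "az": 9.6, "gripper": 1},
    {"x": 0, "y": 0, "z": 0, "ax": 0, "ay": 0, "az": 9.6, "gripper": 1},
    {"x": 0, "y": 0, "z": 0, "ax": 0, "ay": 0, "az": 9.7, "gripper": 1},
    {"x": -4.3, "y": 3.6, "z": 0, "ax": 0, "ay": 0, "az": 0, "gripper": 1},
    {"x": -4.3, "y": 3.6, "z": 0, "ax": 0, "ay": 0, "az": 0, "gripper": 1},
    {"x": -4.3, "y": 3.6, "z": 0, "ax": 0, "ay": 0, "az": 0, "gripper": 1},
    {"x": -4.3, "y": 3.6, "z": 0, "ax": 0, "ay": 0, "az": 0, "gripper": 1},
  ],
  grip_force=40,
)

```text
time_s: 2.45
eef_pos: [0.3936, 0.4477, 0.2315]
ee_rot: [-0.0, 0.628, 0.778, 0.0]
force: [-0.1, 0.6, -0.2]
gripper_width: 1.0
```

```bash
python3 w.py r
```

```text
t 2.45 pos [0.3936 0.4477 0.2315] jaw deg 12.15 tilt 0.03 F [-0.1  0.6 -0.2] w 1.0 q7 -0.68
r tool cm [-17.12  14.05  23.15]
```

>>> send_rows(
  deltas=[
    {"x": -4.3, "y": 3.5, "z": 2, "ax": 0, "ay": 0, "az": 0, "gripper": 1},
    {"x": -4.3, "y": 3.5, "z": 2, "ax": 0, "ay": 0, "az": 0, "gripper": 1},
    {"x": -4.3, "y": 3.5, "z": 2, "ax": 0, "ay": 0, "az": 0, "gripper": 1},
    {"x": -4.2, "y": 3.5, "z": 2, "ax": 0, "ay": 0, "az": 0, "gripper": 1},
    {"x": 0, "y": 0, "z": 4, "ax": 0, "ay": 0, "az": 0, "gripper": 1},
    {"x": 0, "y": 0, "z": 4, "ax": 0, "ay": 0, "az": 0, "gripper": 1},
    {"x": 0, "y": 0, "z": 3, "ax": 0, "ay": 0, "az": 0, "gripper": 1},
    {"x": 0, "y": 0, "z": 2, "ax": 0, "ay": 0, "az": 0, "gripper": 1},
    {"x": 0, "y": 0, "z": 1.5, "ax": 0, "ay": 0, "az": 0, "gripper": 1},
    {"x": 0, "y": 0, "z": 0, "ax": 0, "ay": 0, "az": 0, "gripper": 1},
  ],
)

```text
time_s: 3.7
eef_pos: [0.5649, 0.3111, 0.0057]
ee_rot: [-0.0, 0.628, 0.778, -0.0]
force: [1.1, 0.5, -0.9]
gripper_width: 1.0
```

```bash
python3 w.py r; python3 - <<'E'
from h import *
im=arm.read_camera('wrist');cv2.imwrite('pics/w1.png',im[:,:,::-1])
E
```

```text
t 3.7 pos [0.5649 0.3111 0.0057] jaw deg 12.15 tilt 0.06 F [ 1.1  0.5 -0.9] w 1.0 q7 -0.24
r tool cm [-0.15  0.19  0.57]
```

View pics/w1.png

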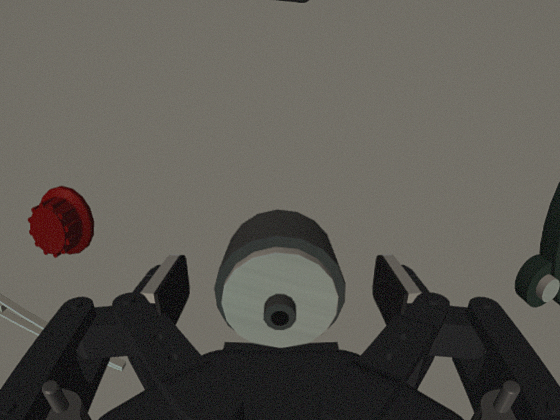

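The wrist view shows the cutter centred between the jaws (column 280). I'll close on it.

>>> send_rows(
  deltas=[
    {"x": -0.15, "y": 0, "z": 0.15, "ax": 0, "ay": 0, "az": 0, "gripper": 1},
    {"x": 0, "y": 0, "z": 0, "ax": 0, "ay": 0, "az": 0, "gripper": -1},
    {"x": 0, "y": 0, "z": 0, "ax": 0, "ay": 0, "az": 0, "gripper": -1},
    {"x": 0, "y": 0, "z": 0, "ax": 0, "ay": 0, "az": 0, "gripper": -1},
    {"x": 0, "y": 0, "z": 0, "ax": 0, "ay": 0, "az": 0, "gripper": -1},
    {"x": 0, "y": 0, "z": 0, "ax": 0, "ay": 0, "az": 0, "gripper": -1},
    {"x": 0, "y": 0, "z": 0, "ax": 0, "ay": 0, "az": 0, "gripper": -1},
    {"x": 0, "y": 0, "z": -2, "ax": 0, "ay": 0, "az": 0, "gripper": -1},
    {"x": 0, "y": 0, "z": -4, "ax": 0, "ay": 0, "az": 0, "gripper": -1},
    {"x": 0, "y": 0, "z": -4, "ax": 0, "ay": 0, "az": 0, "gripper": -1},
  ],
  grip_force=60,
)

```text
time_s: 5.0
eef_pos: [0.5652, 0.3095, 0.1067]
ee_rot: [-0.0, 0.628, 0.778, -0.0]
force: [0.9, -0.6, -3.6]
gripper_width: 0.614
```

```bash
python3 w.py A; python3 - <<'E'
from h import *
im=arm.read_camera('wrist');cv2.imwrite('pics/w2.png',im[:,:,::-1])
E
```

```text
t 5.0 pos [0.5652 0.3095 0.1067] jaw deg 12.14 tilt 0.02 F [ 0.9 -0.6 -3.6] w 0.614 q7 -0.26
A tool cm [-23.92  -3.22  10.67]
```

View pics/w2.png

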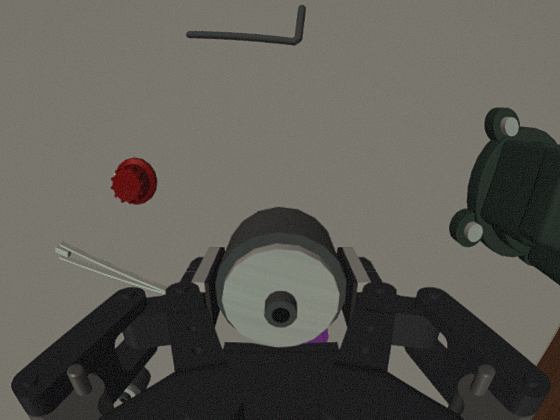

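>>> send_rows(
  deltas=[
    {"x": -4, "y": -0.5, "z": 0, "ax": 0, "ay": 0, "az": 0, "gripper": -1},
    {"x": -5, "y": -0.7, "z": 0, "ax": 0, "ay": 0, "az": 0, "gripper": -1},
    {"x": -5, "y": -0.7, "z": 0, "ax": 0, "ay": 0, "az": 0, "gripper": -1},
    {"x": -5, "y": -0.7, "z": 0, "ax": 0, "ay": 0, "az": 0, "gripper": -1},
    {"x": -3.5, "y": -0.4, "z": 0, "ax": 0, "ay": 0, "az": 0, "gripper": -1},
    {"x": -1.4, "y": -0.2, "z": 2, "ax": 0, "ay": 0, "az": 0, "gripper": -1},
    {"x": 0, "y": 0, "z": 3, "ax": 0, "ay": 0, "az": 0, "gripper": -1},
    {"x": 0, "y": 0, "z": 2, "ax": 0, "ay": 0, "az": 0, "gripper": -1},
    {"x": 0, "y": 0, "z": 1, "ax": 0, "ay": 0, "az": 0, "gripper": -1},
    {"x": 0, "y": 0, "z": 0, "ax": 0, "ay": 0, "az": 0, "gripper": -1},
  ],
)

```text
time_s: 6.3
eef_pos: [0.5843, 0.0696, 0.0246]
ee_rot: [-0.0, 0.628, 0.778, -0.0]
force: [-0.1, -0.4, -3.8]
gripper_width: 0.614
```

```bash
python3 w.py A
```

```text
t 6.3 pos [0.5843 0.0696 0.0246] jaw deg 12.17 tilt 0.04 F [-0.1 -0.4 -3.8] w 0.614 q7 0.16
A tool cm [-0.06 -0.04  2.46]
```

>>> send_rows(
  deltas=[
    {"x": 0, "y": 0, "z": 0.5, "ax": 0, "ay": 0, "az": 0, "gripper": -1},
    {"x": 0, "y": 0, "z": 0, "ax": 0, "ay": 0, "az": 0, "gripper": -1},
    {"x": 0, "y": 0, "z": 0, "ax": 0, "ay": 0, "az": 0, "gripper": 0.6},
    {"x": 0, "y": 0, "z": 0, "ax": 0, "ay": 0, "az": 0, "gripper": 0.8},
    {"x": 0, "y": 0, "z": 0, "ax": 0, "ay": 0, "az": 0, "gripper": 1},
    {"x": 0, "y": 0, "z": 0, "ax": 0, "ay": 0, "az": 0, "gripper": 1},
    {"x": 0, "y": 0, "z": -2, "ax": 0, "ay": 0, "az": 0, "gripper": 1},
    {"x": 0, "y": 0, "z": -4, "ax": 0, "ay": 0, "az": 0, "gripper": 1},
    {"x": 0, "y": 0, "z": -4, "ax": 0, "ay": 0, "az": 0, "gripper": 1},
    {"x": 0, "y": 0, "z": 0, "ax": 0, "ay": 0, "az": 0, "gripper": 1},
  ],
)

```text
time_s: 7.55
eef_pos: [0.5868, 0.0695, 0.1246]
ee_rot: [0.002, 0.628, 0.778, 0.003]
force: [-0.3, -0.2, -1.7]
gripper_width: 1.001
```

```bash
python3 w.py A p
```

```text
t 7.55 pos [0.5868 0.0695 0.1246] jaw deg 12.12 tilt 0.41 F [-0.3 -0.2 -1.7] w 1.001 q7 0.13
A tool cm [-0.   -0.38 12.46]
p tool cm [-11.62 -17.19  12.33]
```

>>> send_rows(
  deltas=[
    {"x": -2.5, "y": -3.6, "z": 0, "ax": 0, "ay": 0, "az": 0, "gripper": 0.6},
    {"x": -2.5, "y": -3.6, "z": 0, "ax": 0, "ay": 0, "az": 0, "gripper": 0.6},
    {"x": -2.5, "y": -3.6, "z": 0, "ax": 0, "ay": 0, "az": 0, "gripper": 0.6},
    {"x": -2.5, "y": -3.6, "z": 0, "ax": 0, "ay": 0, "az": 0, "gripper": 0.6},
    {"x": -1.6, "y": -2.8, "z": 0, "ax": 0, "ay": 0, "az": 0, "gripper": 0.6},
    {"x": 0, "y": 0, "z": 2, "ax": 0, "ay": 0, "az": 0, "gripper": 0.6},
    {"x": 0, "y": 0, "z": 2, "ax": 0, "ay": 0, "az": 0, "gripper": 0.6},
    {"x": 0, "y": 0, "z": 2, "ax": 0, "ay": 0, "az": 0, "gripper": 0.6},
    {"x": 0, "y": 0, "z": 0, "ax": 0, "ay": 0, "az": 0, "gripper": 0.6},
    {"x": 0, "y": 0, "z": 0, "ax": 0, "ay": 0, "az": 0, "gripper": 0.6},
  ],
)

```text
time_s: 8.8
eef_pos: [0.4411, -0.0804, 0.0606]
ee_rot: [0.0, 0.628, 0.778, 0.0]
force: [0.9, 0.5, -0.2]
gripper_width: 0.802
```

```bash
python3 w.py p; python3 - <<'E'
from h import *
im=arm.read_camera('wrist')
t=arm.read_camera('scene');o=np.hstack([cv2.resize(im,(440,330)),cv2.resize(t[130:340,180:460],(360,330))])
cv2.imwrite('pics/w3.png',o[:,:,::-1])
E
```

```text
t 8.8 pos [ 0.4411 -0.0804  0.0606] jaw deg 12.13 tilt 0.04 F [ 0.9  0.5 -0.2] w 0.802 q7 0.36
p tool cm [-0.03  0.29  6.06]
```

View pics/w3.png

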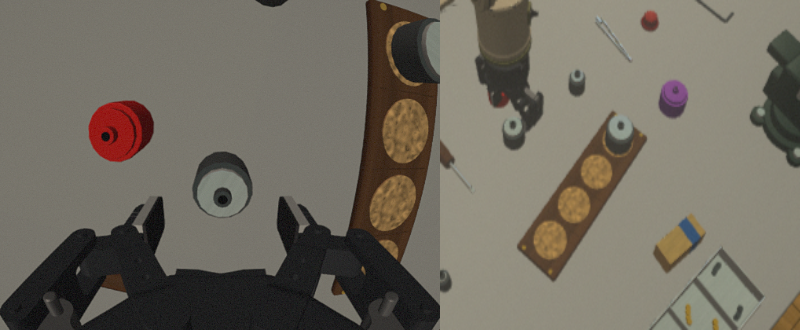

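r stands upright on the end pad nearer the vise. p is centred in the jaws and the red one is clear of the fingers.

>>> send_rows(
  deltas=[
    {"x": 0, "y": 0.2, "z": 2.5, "ax": 0, "ay": 0, "az": 0, "gripper": 0.6},
    {"x": 0, "y": 0, "z": 2, "ax": 0, "ay": 0, "az": 0, "gripper": 0.6},
    {"x": 0, "y": 0, "z": 1.1, "ax": 0, "ay": 0, "az": 0, "gripper": 0.6},
    {"x": 0, "y": 0, "z": 0, "ax": 0, "ay": 0, "az": 0, "gripper": 0.6},
    {"x": 0, "y": 0, "z": 0, "ax": 0, "ay": 0, "az": 0, "gripper": -1},
    {"x": 0, "y": 0, "z": 0, "ax": 0, "ay": 0, "az": 0, "gripper": -1},
    {"x": 0, "y": 0, "z": 0, "ax": 0, "ay": 0, "az": 0, "gripper": -1},
    {"x": 0, "y": 0, "z": 0, "ax": 0, "ay": 0, "az": 0, "gripper": -1},
    {"x": 0, "y": 0, "z": 0, "ax": 0, "ay": 0, "az": 0, "gripper": -1},
    {"x": 0, "y": 0, "z": 0, "ax": 0, "ay": 0, "az": 0, "gripper": -1},
  ],
)

```text
time_s: 10.15
eef_pos: [0.4434, -0.0798, 0.0048]
ee_rot: [0.0, 0.628, 0.778, 0.001]
force: [-2.4, -0.8, 7.2]
gripper_width: 0.495
```

```bash
python3 w.py p B
```

```text
t 10.15 pos [ 0.4434 -0.0798  0.0048] jaw deg 12.14 tilt 0.09 F [-2.4 -0.8  7.2] w 0.495 q7 0.42
p tool cm [-0.03  0.05  0.48]
B tool cm [ 4.38 16.87  0.51]
```

>>> send_rows(
  deltas=[
    {"x": 0, "y": 0, "z": -2, "ax": 0, "ay": 0, "az": 0, "gripper": -1},
    {"x": 0, "y": 0, "z": -4, "ax": 0, "ay": 0, "az": 0, "gripper": -1},
    {"x": 0, "y": 0, "z": -2, "ax": 0, "ay": 0, "az": 0, "gripper": -1},
    {"x": 1.1, "y": 4, "z": 0, "ax": 0, "ay": 0, "az": 0, "gripper": -1},
    {"x": 1.1, "y": 4, "z": 0, "ax": 0, "ay": 0, "az": 0, "gripper": -1},
    {"x": 1.1, "y": 4, "z": 0, "ax": 0, "ay": 0, "az": 0, "gripper": -1},
    {"x": 0.8, "y": 3, "z": 0, "ax": 0, "ay": 0, "az": 0, "gripper": -1},
    {"x": 0.3, "y": 1.9, "z": 2, "ax": 0, "ay": 0, "az": 0, "gripper": -1},
    {"x": 0, "y": 0, "z": 3, "ax": 0, "ay": 0, "az": 0, "gripper": -1},
    {"x": 0, "y": 0, "z": 0, "ax": 0, "ay": 0, "az": 0, "gripper": -1},
  ],
)

```text
time_s: 11.4
eef_pos: [0.5968, -0.0013, 0.0319]
ee_rot: [-0.002, 0.628, 0.778, -0.002]
force: [-0.1, 0.1, -2.3]
gripper_width: 0.497
```

```bash
python3 w.py B
```

```text
t 11.4 pos [ 0.5968 -0.0013  0.0319] jaw deg 12.15 tilt 0.26 F [-0.1  0.1 -2.3] w 0.497 q7 0.31
B tool cm [-0.07  0.24  3.19]
```

>>> send_rows(
  deltas=[
    {"x": 0, "y": 0.1, "z": 0.7, "ax": 0, "ay": 0, "az": 0, "gripper": -1},
    {"x": 0, "y": 0, "z": 0.5, "ax": 0, "ay": 0, "az": 0, "gripper": -1},
    {"x": 0, "y": 0, "z": 0, "ax": 0, "ay": 0, "az": 0, "gripper": -1},
    {"x": 0, "y": 0, "z": 0, "ax": 0, "ay": 0, "az": 0, "gripper": 0.4},
    {"x": 0, "y": 0, "z": 0, "ax": 0, "ay": 0, "az": 0, "gripper": 0.6},
    {"x": 0, "y": 0, "z": 0, "ax": 0, "ay": 0, "az": 0, "gripper": 0.8},
    {"x": 0, "y": 0, "z": 0, "ax": 0, "ay": 0, "az": 0, "gripper": 0.8},
    {"x": 0, "y": 0, "z": -2, "ax": 0, "ay": 0, "az": 0, "gripper": 0.8},
    {"x": 0, "y": 0, "z": -4, "ax": 0, "ay": 0, "az": 0, "gripper": 0.8},
    {"x": 0, "y": 0, "z": -4, "ax": 0, "ay": 0, "az": 0, "gripper": 0.8},
  ],
)

```text
time_s: 12.65
eef_pos: [0.5997, -0.0012, 0.1243]
ee_rot: [0.0, 0.628, 0.778, 0.0]
force: [-0.3, -0.2, -0.8]
gripper_width: 0.901
```

```bash
python3 w.py B s
```

```text
t 12.65 pos [ 0.5997 -0.0012  0.1243] jaw deg 12.13 tilt 0.05 F [-0.3 -0.2 -0.8] w 0.901 q7 0.27
B tool cm [-1.000e-02 -8.000e-02  1.243e+01]
s tool cm [ 11.19 -12.92  12.42]
```

>>> send_rows(
  deltas=[
    {"x": 2.8, "y": -3.2, "z": 0, "ax": 0, "ay": 0, "az": 0, "gripper": 0.6},
    {"x": 2.8, "y": -3.2, "z": 0, "ax": 0, "ay": 0, "az": 0, "gripper": 0.6},
    {"x": 2.8, "y": -3.2, "z": 0, "ax": 0, "ay": 0, "az": 0, "gripper": 0.6},
    {"x": 1.9, "y": -2.2, "z": 0, "ax": 0, "ay": 0, "az": 0, "gripper": 0.6},
    {"x": 0.9, "y": -1.1, "z": 2, "ax": 0, "ay": 0, "az": 0, "gripper": 0.6},
    {"x": 0, "y": 0, "z": 3, "ax": 0, "ay": 0, "az": 0, "gripper": 0.6},
    {"x": 0, "y": 0, "z": 1, "ax": 0, "ay": 0, "az": 0, "gripper": 0.6},
    {"x": 0, "y": 0, "z": 0, "ax": 0, "ay": 0, "az": 0, "gripper": 0.6},
    {"x": 0, "y": 0, "z": 0, "ax": 0, "ay": 0, "az": 0, "gripper": 0.6},
    {"x": 0, "y": 0, "z": 0, "ax": 0, "ay": 0, "az": 0, "gripper": 0.6},
  ],
)

```text
time_s: 13.9
eef_pos: [0.4506, 0.0814, 0.0626]
ee_rot: [0.0, 0.628, 0.778, 0.001]
force: [0.6, -0.7, -0.1]
gripper_width: 0.799
```

```bash
python3 w.py s; python3 - <<'E'
from h import *
im=arm.read_camera('wrist')
t=arm.read_camera('scene');o=np.hstack([cv2.resize(im,(440,330)),cv2.resize(t[130:340,180:460],(360,330))])
cv2.imwrite('pics/w4.png',o[:,:,::-1])
E
```

```text
t 13.9 pos [0.4506 0.0814 0.0626] jaw deg 12.13 tilt 0.08 F [ 0.6 -0.7 -0.1] w 0.799 q7 -0.01
s tool cm [-0.03 -0.07  6.26]
```

View pics/w4.png

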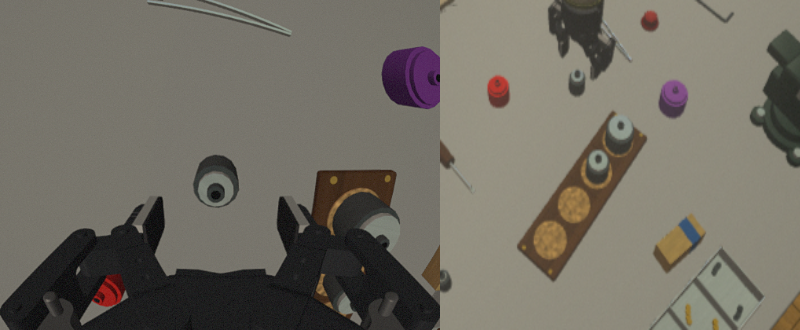

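>>> send_rows(
  deltas=[
    {"x": 0, "y": 0, "z": 2.5, "ax": 0, "ay": 0, "az": 0, "gripper": 0.6},
    {"x": 0, "y": 0, "z": 2, "ax": 0, "ay": 0, "az": 0, "gripper": 0.6},
    {"x": 0, "y": 0, "z": 1, "ax": 0, "ay": 0, "az": 0, "gripper": 0.6},
    {"x": 0, "y": 0, "z": 0, "ax": 0, "ay": 0, "az": 0, "gripper": 0.6},
    {"x": 0, "y": 0, "z": 0, "ax": 0, "ay": 0, "az": 0, "gripper": -1},
    {"x": 0, "y": 0, "z": 0, "ax": 0, "ay": 0, "az": 0, "gripper": -1},
    {"x": 0, "y": 0, "z": 0, "ax": 0, "ay": 0, "az": 0, "gripper": -1},
    {"x": 0, "y": 0, "z": 0, "ax": 0, "ay": 0, "az": 0, "gripper": -1},
    {"x": 0, "y": 0, "z": 0, "ax": 0, "ay": 0, "az": 0, "gripper": -1},
    {"x": 0, "y": 0, "z": 0, "ax": 0, "ay": 0, "az": 0, "gripper": -1},
  ],
)

```text
time_s: 15.25
eef_pos: [0.4504, 0.0815, 0.0077]
ee_rot: [0.0, 0.628, 0.778, 0.001]
force: [-2.5, 0.6, 8.7]
gripper_width: 0.377
```

```bash
python3 w.py s C
```

```text
t 15.25 pos [0.4504 0.0815 0.0077] jaw deg 12.14 tilt 0.06 F [-2.5  0.6  8.7] w 0.377 q7 0.04
s tool cm [-0.04 -0.05  0.77]
C tool cm [-18.43  12.76   0.77]
```

>>> send_rows(
  deltas=[
    {"x": 0, "y": 0, "z": -2, "ax": 0, "ay": 0, "az": 0, "gripper": -1},
    {"x": 0, "y": 0, "z": -4, "ax": 0, "ay": 0, "az": 0, "gripper": -1},
    {"x": 0, "y": 0, "z": -3, "ax": 0, "ay": 0, "az": 0, "gripper": -1},
    {"x": -3.5, "y": 2, "z": 0, "ax": 0, "ay": 0, "az": 0, "gripper": -1},
    {"x": -4, "y": 3, "z": 0, "ax": 0, "ay": 0, "az": 0, "gripper": -1},
    {"x": -4, "y": 3, "z": 0, "ax": 0, "ay": 0, "az": 0, "gripper": -1},
    {"x": -4, "y": 3, "z": 0, "ax": 0, "ay": 0, "az": 0, "gripper": -1},
    {"x": -2.9, "y": 1.8, "z": 0, "ax": 0, "ay": 0, "az": 0, "gripper": -1},
    {"x": 0, "y": 0, "z": 3, "ax": 0, "ay": 0, "az": 0, "gripper": -1},
    {"x": 0, "y": 0, "z": 2, "ax": 0, "ay": 0, "az": 0, "gripper": -1},
  ],
)

```text
time_s: 16.5
eef_pos: [0.6132, -0.0716, 0.0454]
ee_rot: [-0.001, 0.628, 0.778, -0.0]
force: [-0.7, 0.3, -1.9]
gripper_width: 0.377
```

>>> send_rows(
  deltas=[
    {"x": 0, "y": 0, "z": 1, "ax": 0, "ay": 0, "az": 0, "gripper": -1},
    {"x": 0, "y": 0, "z": 0, "ax": 0, "ay": 0, "az": 0, "gripper": -1},
    {"x": 0, "y": 0, "z": 0, "ax": 0, "ay": 0, "az": 0, "gripper": -1},
    {"x": 0, "y": 0, "z": 0, "ax": 0, "ay": 0, "az": 0, "gripper": -1},
    {"x": 0, "y": 0, "z": 0, "ax": 0, "ay": 0, "az": 0, "gripper": -1},
    {"x": 0, "y": 0, "z": 0, "ax": 0, "ay": 0, "az": 0, "gripper": -1},
    {"x": 0, "y": 0, "z": 0, "ax": 0, "ay": 0, "az": 0, "gripper": -1},
    {"x": 0, "y": 0, "z": 0, "ax": 0, "ay": 0, "az": 0, "gripper": -1},
    {"x": 0, "y": 0, "z": 0, "ax": 0, "ay": 0, "az": 0, "gripper": -1},
    {"x": 0, "y": 0, "z": 0, "ax": 0, "ay": 0, "az": 0, "gripper": -1},
  ],
)

```text
time_s: 17.75
eef_pos: [0.6138, -0.0717, 0.0368]
ee_rot: [-0.0, 0.628, 0.778, 0.0]
force: [0.5, 0.5, -1.6]
gripper_width: 0.374
```

```bash
python3 w.py C
```

```text
t 17.75 pos [ 0.6138 -0.0717  0.0368] jaw deg 12.14 tilt 0.0 F [ 0.5  0.5 -1.6] w 0.374 q7 0.46
C tool cm [-0.02  0.01  3.68]
```

>>> send_rows(
  deltas=[
    {"x": 0, "y": 0, "z": 0.9, "ax": 0, "ay": 0, "az": 0, "gripper": -1},
    {"x": 0, "y": 0, "z": 0.5, "ax": 0, "ay": 0, "az": 0, "gripper": -1},
    {"x": 0, "y": 0, "z": 0, "ax": 0, "ay": 0, "az": 0, "gripper": -1},
    {"x": 0, "y": 0, "z": 0, "ax": 0, "ay": 0, "az": 0, "gripper": 0},
    {"x": 0, "y": 0, "z": 0, "ax": 0, "ay": 0, "az": 0, "gripper": 0.3},
    {"x": 0, "y": 0, "z": 0, "ax": 0, "ay": 0, "az": 0, "gripper": 0.6},
    {"x": 0, "y": 0, "z": 0, "ax": 0, "ay": 0, "az": 0, "gripper": 0.6},
    {"x": 0, "y": 0, "z": -2, "ax": 0, "ay": 0, "az": 0, "gripper": 0.6},
    {"x": 0, "y": 0, "z": -4, "ax": 0, "ay": 0, "az": 0, "gripper": 0.6},
    {"x": 0, "y": 0, "z": -4, "ax": 0, "ay": 0, "az": 0, "gripper": 0.6},
  ],
)

```text
time_s: 19.0
eef_pos: [0.6139, -0.0719, 0.1253]
ee_rot: [0.0, 0.628, 0.778, 0.0]
force: [0.2, 0.1, 0.0]
gripper_width: 0.803
```

```bash
python3 w.py C q
```

```text
t 19.0 pos [ 0.6139 -0.0719  0.1253] jaw deg 12.12 tilt 0.05 F [0.2 0.1 0. ] w 0.803 q7 0.42
C tool cm [-0.000e+00 -1.000e-02  1.253e+01]
q tool cm [-23.57 -10.79  12.53]
```

>>> send_rows(
  deltas=[
    {"x": -4, "y": -2, "z": 0, "ax": 0, "ay": 0, "az": 0, "gripper": 0.6},
    {"x": -5, "y": -2.3, "z": 0, "ax": 0, "ay": 0, "az": 0, "gripper": 0.6},
    {"x": -5, "y": -2.3, "z": 0, "ax": 0, "ay": 0, "az": 0, "gripper": 0.6},
    {"x": -5, "y": -2.3, "z": 0, "ax": 0, "ay": 0, "az": 0, "gripper": 0.6},
    {"x": -4.6, "y": -1.9, "z": 0, "ax": 0, "ay": 0, "az": 0, "gripper": 0.6},
    {"x": 0, "y": 0, "z": 3, "ax": 0, "ay": 0, "az": 0, "gripper": 0.6},
    {"x": 0, "y": 0, "z": 3, "ax": 0, "ay": 0, "az": 0, "gripper": 0.6},
    {"x": 0, "y": 0, "z": 0, "ax": 0, "ay": 0, "az": 0, "gripper": 0.6},
    {"x": 0, "y": 0, "z": 0, "ax": 0, "ay": 0, "az": 0, "gripper": 0.6},
    {"x": 0, "y": 0, "z": 0, "ax": 0, "ay": 0, "az": 0, "gripper": 0.6},
  ],
)

```text
time_s: 20.25
eef_pos: [0.5587, -0.3255, 0.0647]
ee_rot: [0.001, 0.628, 0.778, 0.0]
force: [-0.3, -0.2, 0.4]
gripper_width: 0.8
```

```bash
python3 w.py q; python3 - <<'E'
from h import *
im=arm.read_camera('wrist')
t=arm.read_camera('scene');o=np.hstack([cv2.resize(im,(440,330)),cv2.resize(t[130:340,130:410],(360,330))])
cv2.imwrite('pics/w5.png',o[:,:,::-1])
E
```

```text
t 20.25 pos [ 0.5587 -0.3255  0.0647] jaw deg 12.15 tilt 0.14 F [-0.3 -0.2  0.4] w 0.8 q7 0.9
q tool cm [ 0.07 -0.07  6.47]
```

View pics/w5.png

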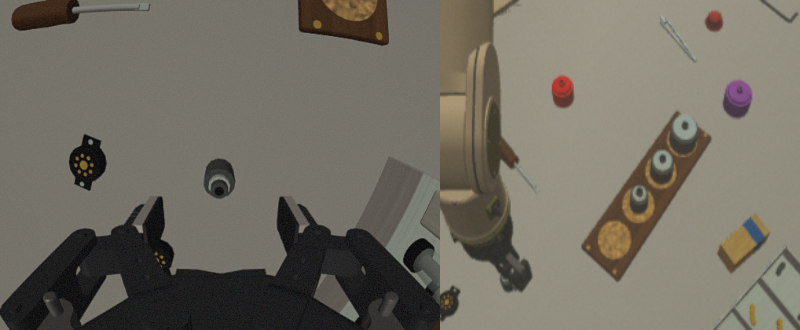

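>>> send_rows(
  deltas=[
    {"x": 0, "y": 0, "z": 2.5, "ax": 0, "ay": 0, "az": 0, "gripper": 0.4},
    {"x": 0, "y": 0, "z": 2, "ax": 0, "ay": 0, "az": 0, "gripper": 0.2},
    {"x": 0, "y": 0, "z": 1.1, "ax": 0, "ay": 0, "az": 0, "gripper": 0.2},
    {"x": 0, "y": 0, "z": 0, "ax": 0, "ay": 0, "az": 0, "gripper": 0.2},
    {"x": 0, "y": 0, "z": 0, "ax": 0, "ay": 0, "az": 0, "gripper": -1},
    {"x": 0, "y": 0, "z": 0, "ax": 0, "ay": 0, "az": 0, "gripper": -1},
    {"x": 0, "y": 0, "z": 0, "ax": 0, "ay": 0, "az": 0, "gripper": -1},
    {"x": 0, "y": 0, "z": 0, "ax": 0, "ay": 0, "az": 0, "gripper": -1},
    {"x": 0, "y": 0, "z": 0, "ax": 0, "ay": 0, "az": 0, "gripper": -1},
    {"x": 0, "y": 0, "z": 0, "ax": 0, "ay": 0, "az": 0, "gripper": -1},
  ],
)

```text
time_s: 21.6
eef_pos: [0.5585, -0.3255, 0.0078]
ee_rot: [0.001, 0.628, 0.778, 0.0]
force: [-0.7, -0.1, 6.6]
gripper_width: 0.258
```

```bash
python3 w.py q D
```

```text
t 21.6 pos [ 0.5585 -0.3255  0.0078] jaw deg 12.14 tilt 0.1 F [-0.7 -0.1  6.6] w 0.258 q7 0.92
q tool cm [ 0.06 -0.04  0.78]
D tool cm [16.42 10.77  0.78]
```

>>> send_rows(
  deltas=[
    {"x": 0, "y": 0, "z": -2, "ax": 0, "ay": 0, "az": 0, "gripper": -1},
    {"x": 0, "y": 0, "z": -3, "ax": 0, "ay": 0, "az": 0, "gripper": -1},
    {"x": 0, "y": 0, "z": -2, "ax": 0, "ay": 0, "az": 0, "gripper": -1},
    {"x": 3, "y": 2, "z": 0, "ax": 0, "ay": 0, "az": 0, "gripper": -1},
    {"x": 4, "y": 2.6, "z": 0, "ax": 0, "ay": 0, "az": 0, "gripper": -1},
    {"x": 4, "y": 2.6, "z": 0, "ax": 0, "ay": 0, "az": 0, "gripper": -1},
    {"x": 3.4, "y": 2.2, "z": 0, "ax": 0, "ay": 0, "az": 0, "gripper": -1},
    {"x": 2, "y": 1.4, "z": 0, "ax": 0, "ay": 0, "az": 0, "gripper": -1},
    {"x": 0, "y": 0, "z": 3, "ax": 0, "ay": 0, "az": 0, "gripper": -1},
    {"x": 0, "y": 0, "z": 1, "ax": 0, "ay": 0, "az": 0, "gripper": -1},
  ],
)

```text
time_s: 22.85
eef_pos: [0.628, -0.1416, 0.0357]
ee_rot: [-0.001, 0.628, 0.778, -0.001]
force: [0.3, -0.2, -0.3]
gripper_width: 0.257
```

>>> send_rows(
  deltas=[
    {"x": 0, "y": 0, "z": 0, "ax": 0, "ay": 0, "az": 0, "gripper": -1},
    {"x": 0, "y": 0, "z": 0, "ax": 0, "ay": 0, "az": 0, "gripper": -1},
    {"x": 0, "y": 0, "z": 0, "ax": 0, "ay": 0, "az": 0, "gripper": -1},
    {"x": 0, "y": 0, "z": 0, "ax": 0, "ay": 0, "az": 0, "gripper": -1},
    {"x": 0, "y": 0, "z": 0, "ax": 0, "ay": 0, "az": 0, "gripper": -1},
    {"x": 0, "y": 0, "z": 0, "ax": 0, "ay": 0, "az": 0, "gripper": -1},
    {"x": 0, "y": 0, "z": 0, "ax": 0, "ay": 0, "az": 0, "gripper": -1},
    {"x": 0, "y": 0, "z": 0, "ax": 0, "ay": 0, "az": 0, "gripper": -1},
    {"x": 0, "y": 0, "z": 0, "ax": 0, "ay": 0, "az": 0, "gripper": -1},
    {"x": 0, "y": 0, "z": 0, "ax": 0, "ay": 0, "az": 0, "gripper": -1},
  ],
)

```text
time_s: 24.1
eef_pos: [0.6289, -0.1421, 0.0368]
ee_rot: [-0.0, 0.628, 0.778, 0.0]
force: [0.4, 0.5, -0.4]
gripper_width: 0.262
```

```bash
python3 w.py D
```

```text
t 24.1 pos [ 0.6289 -0.1421  0.0368] jaw deg 12.14 tilt 0.01 F [ 0.4  0.5 -0.4] w 0.262 q7 0.59
D tool cm [-0.04  0.02  3.68]
```

Lower to about 0.023, release, rise and back off toward the robot.

>>> send_rows(
  deltas=[
    {"x": 0, "y": 0, "z": 0.9, "ax": 0, "ay": 0, "az": 0, "gripper": -1},
    {"x": 0, "y": 0, "z": 0.5, "ax": 0, "ay": 0, "az": 0, "gripper": -1},
    {"x": 0, "y": 0, "z": 0, "ax": 0, "ay": 0, "az": 0, "gripper": -1},
    {"x": 0, "y": 0, "z": 0, "ax": 0, "ay": 0, "az": 0, "gripper": -0.2},
    {"x": 0, "y": 0, "z": 0, "ax": 0, "ay": 0, "az": 0, "gripper": 0.2},
    {"x": 0, "y": 0, "z": 0, "ax": 0, "ay": 0, "az": 0, "gripper": 0.4},
    {"x": 0, "y": 0, "z": 0, "ax": 0, "ay": 0, "az": 0, "gripper": 0.4},
    {"x": 0, "y": 0, "z": -2, "ax": 0, "ay": 0, "az": 0, "gripper": 0.4},
    {"x": 0, "y": 0, "z": -4, "ax": 0, "ay": 0, "az": 0, "gripper": 0.4},
    {"x": 0, "y": 0, "z": -5, "ax": 0, "ay": 0, "az": 0, "gripper": 0.4},
  ],
)

```text
time_s: 25.35
eef_pos: [0.6285, -0.1421, 0.1348]
ee_rot: [-0.0, 0.628, 0.778, -0.0]
force: [0.0, 0.9, 0.1]
gripper_width: 0.703
```

>>> send_rows(
  deltas=[
    {"x": -3, "y": -1, "z": -3, "ax": 0, "ay": 0, "az": 0, "gripper": 0.4},
    {"x": -4, "y": -2, "z": 0, "ax": 0, "ay": 0, "az": 0, "gripper": 0.4},
    {"x": -4, "y": -2, "z": 0, "ax": 0, "ay": 0, "az": 0, "gripper": 0.4},
    {"x": -4, "y": -2, "z": 0, "ax": 0, "ay": 0, "az": 0, "gripper": 0.4},
    {"x": -4, "y": -2, "z": 0, "ax": 0, "ay": 0, "az": 0, "gripper": 0.4},
    {"x": -3, "y": -1, "z": 0, "ax": 0, "ay": 0, "az": 0, "gripper": 0.4},
    {"x": 0, "y": 0, "z": 0, "ax": 0, "ay": 0, "az": 0, "gripper": 0.4},
    {"x": 0, "y": 0, "z": 0, "ax": 0, "ay": 0, "az": 0, "gripper": 0.4},
    {"x": 0, "y": 0, "z": 0, "ax": 0, "ay": 0, "az": 0, "gripper": 0.4},
    {"x": 0, "y": 0, "z": 0, "ax": 0, "ay": 0, "az": 0, "gripper": 0.4},
  ],
)

```text
time_s: 26.6
eef_pos: [0.578, -0.3771, 0.163]
ee_rot: [-0.0, 0.628, 0.778, 0.0]
force: [-0.2, -0.1, 0.1]
gripper_width: 0.701
```

```bash
python3 w.py; python3 - <<'E'
from h import *
P=dict(r=(.584,.0689),p=(.5991,-.0015),s=(.6139,-.0719),q=(.6292,-.1424));o=[]
for n in ['top','scene']:
    im=arm.read_camera(n);f=3
    c=proj([[.607,-.037,.03]],n)[0].astype(int);x0,y0=c[0]-66,c[1]-66
    w=cv2.resize(im[y0:y0+132,x0:x0+132,::-1],None,fx=f,fy=f,interpolation=0)
    for k,xy in P.items():
        h=cv2.convexHull(np.float32((proj(outline(k,np.array(xy),.014),n)-[x0-.5,y0-.5])*f)).astype(int);cv2.polylines(w,[h],1,(0,255,0),1)
        for d in arm.trace(f'cutter_{k}_mid',n):
            x,a=locate(k,d['region'],n,.014,np.array(xy))
            if abs(x-xy).max()<.03: print(n,k,round(d['conf'],2),'off mm',((x-xy)*1e3).round(1),round(a,2))
    o.append(w)
cv2.imwrite('pics/end.png',np.hstack(o))
E
```

```text
t 26.6 pos [ 0.578  -0.3771  0.163 ] jaw deg 12.23 tilt 0.03 F [-0.2 -0.1  0.1] w 0.701 q7 0.93
top r 0.79 off mm [1.  2.3] 0.87
top p 0.47 off mm [2.2 0.8] 0.95
top s 0.58 off mm [1.  2.6] 0.98
scene r 0.96 off mm [ 3.2 -1.2] 0.95
scene p 0.52 off mm [ 3.3 -1.4] 0.97
scene s 0.68 off mm [ 2.4 -0.7] 0.92
scene s 0.17 off mm [11.5  1. ] 8.93
scene q 0.45 off mm [1.1 0.9] 1.01
scene q 0.18 off mm [ 8.7 -7.4] 2.8
```

View pics/end.png

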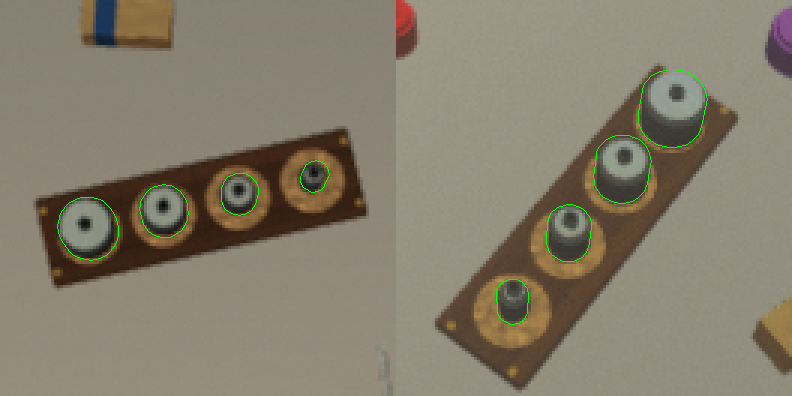

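All four cutters stand upright, in order, within about 4 mm of their pad centres, and the arm is clear of everything.

```bash
python3 -c "
from station import arm
print(arm.finish_job())"
```

```text
the job is handed in; nothing more can be done
None
```

I put all four cutters on the board, one on each cork pad. From the end nearer the vise, which is at +y (left), they run from largest to smallest: r, p, s, q. I handed the job in at about 27 s of robot time, with the arm clear of everything; the system reported no verdict.

**Last checks:** In the final top and scene pictures, all four stand upright with the bolt head up, and each one's outline matches where it should stand on its pad. Measured offsets from the pad centres are within about 4 mm, against the 12 mm allowed.

**Disagreements:**
- The two cameras differ by 1–4 mm, which fits their calibration error.
- The detector missed q in the top view, so its offset comes from the scene camera and the outline overlay.
- Two low-confidence detections in the scene view (0.17 for s, 0.18 for q) were far too large in area, so I discarded them.

I didn't touch the purple and red look-alikes.

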